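Clamp the dish on the shaker

TASK

Clamp the lidded dish that sits in the ring on the shaker platform: with the back of a finger push the swung-out clamp strap round over the dish until it rests against its stop pin, and only then push the cam lever on the strap fully down with the fingertips. Only push, without force: do not squeeze, grasp or lift anything, do not touch the dish, and leave the other glassware and bottles where they stand.

Things in the scene. Friction and masses are not known exactly. Their poses are not given: they have to be found in the camera images.
- shaker: Low white bench shaker, fixed to the bench; 190 (x) x 250 (y) mm platform with a black rubber mat whose top is 72 mm above the bench. Origin under its centre on the bench; its control panel faces its own -x. Its yaw varies by up to 0.4 rad.
- seat (a point): Centre of the seat for the dish on the mat, 72 mm above the bench, at the shaker's own (0, 0): an aluminium ring, 80 mm outside, 72 mm inside, 8 mm high.
- dish: Round clear lidded glass dish, 69 mm wide, 15 mm high, loose in the seat ring. Origin at the centre of its underside.
- strap_pivot (a point): Point on the vertical pivot axis of the clamp strap, at mid-height of the strap (111 mm above the bench); 90 mm from the seat centre along the shaker's own -y.
- strap_tip (a point): Point on the centre line of the strap, at its mid-height, 150 mm from the pivot: the place to push. The strap is a level steel bar 20 mm wide and 14 mm thick (underside 104, top 118 mm above the bench), ending 162 mm from the pivot. At home it lies over the dish along the shaker's own +y; there its tip lies beyond the ring, with free space of 30 mm beneath it.
- strap (a joint): Angle of the strap about its vertical pivot, rad. 0: home, over the dish and against the stop pin (an upright steel pin, 11 mm thick, on its far, shaker +x side, 145 mm from the pivot, top 117 mm above the bench). Grows counter-clockwise seen from above, towards the shaker's front (the robot), to 1.75; starts at 1.0 to 1.5, so it must be pushed clockwise (from its shaker -y side, ending on its shaker -x side). Stiff: stays where it is left; takes about 1.5 N at the tip.
- lever_hinge (a point): Centre of the horizontal hinge of the cam lever, carried on the strap 90 mm from its pivot, 130 mm above the bench; the hinge runs across the strap.
- lever_pad (a point): Centre of the upper face of the black paddle at the end of the lever, 62 mm from the hinge along the lever and 5 mm above the lever's middle plane. The paddle is 24 mm wide, 38 mm long (43 to 81 mm from the hinge) and 10 mm thick.
- lever (a joint): Angle of the cam lever above level, rad. 0: fully down (a hard stop), lying level over the strap and pointing from its hinge back to the strap's pivot. Starts raised at 0.8 to 1.1, leaning towards the strap's pivot, so that its upper face looks up and to the strap's tip. Stiff: stays where it is left; takes about 2 to 3 N at the paddle, square to it. Going down it drives the rubber foot under the strap onto the dish.
- small_bottle: Bystander: small dark bottle, 51 mm wide, 93 mm high, on the bench to the left of the shaker. Origin under its centre.
- cylinder: Bystander: tall measuring cylinder, 55 x 63 x 209 mm, on the bench behind the shaker. Origin under its centre.
- wash_bottle: Bystander: wash bottle with bent spout, 75 mm wide, 253 mm high, on the right. Origin under its centre.
- dropper: Bystander: dropper bottle, 55 mm wide, 153 mm high, on the left. Origin under its centre.
- flask: Bystander: conical flask, 85 mm wide, 144 mm high, on the left. Origin under its centre.
- spare_dish: Bystander: a second clear lidded dish, 69 mm wide, 15 mm high, lying on the bench to the left. Origin under its centre.
There are look-alikes about, which are no part of the job. Leave any blue or red look-alike of the dish alone.

How it is judged:
By the outcome, as a careful person would: the job done as asked, in the order asked, and still so for the second after the job is handed in, with the robot touching nothing.
It also fails if it takes over 51 s, if anything falls off the work surface, if the arm or the gripper's body presses on something with over 40 N, if the wrist force passes 120 N, or if a joint passes its speed limit or range.

ROBOT

A 6-joint arm with a two-finger parallel gripper is mounted at the origin on a cart in front of the work surface, level with it; the furniture and walls round the work are solid. World frame = base frame: x ahead of the robot, y to its left, z up, the work surface at z = 0. Lengths are in mm, angles in rad, forces in N, time in s.
With the tool pointing down it reaches from about 300 to 750 mm from the base axis. Payload 8.5 kg.
Tool frame: the origin (TCP) lies at the very end of the fingers, on their centre line; the grasp point (between the pads) lies 19 mm behind it; z points along the fingers, y is the direction in which the jaws open and shut (so a half turn about z gives the same grasp; the last joint's range is limited). The gripper opens to 85 mm and grips with 20 to 120 N. Pads are 22 mm wide; open, the fingers measure 114 mm over their backs; the gripper's body (76 mm by 85 mm) begins 54 mm behind the grasp point. The pads swing forward as they close: fully open they stand 13 mm farther back than shut.
Start: joints at [0.952, 0.381, 1.297, -0, 1.464, -0.215], TCP at [216.093, 505.751, 231.322] pointing down, gripper open.
Joint ranges: [-3.11, 3.11], [-0.89, 2.33], [0.22, 2.48], [-1.42, 4.56], [0.17, 2.85], [-2.88, 2.88]. Speed limits (rad/s): [2.39, 2.39, 3.14, 3.14, 3.14, 3.14].

INTERFACE

Orientations are given as [roll, pitch, yaw] about the fixed x, y, z axes, in that order (R = Rz(yaw) Ry(pitch) Rx(roll)).
In Python, from rig import * gives the robot as it stands. The module is installed in compiled form; this text tells all that it offers.
- The arm moves only by the shell command python3 -m handwheel 'ROWS' [OPENING] [FORCE]. ROWS is JSON, a list of rows, each an object with "offset": the shift along the world's x, y, z in m, a list of three; "angular": the turn, a rotation vector about the world's x, y, z in degrees, a list of three. In form: [{"offset": [x, y, z], "angular": [ax, ay, az]}, ...]. A call has 1 to 8 rows; each row shifts and turns the commanded pose from where the row before left it; what a row does not reach is not made up. A row lasts 1/12 s, in which the tool goes at most 41.7 mm and 7.16 degrees, less where a joint would pass 70% of its speed; a pose out of reach is approached as far as the arm can. A call is refused whole if a number of a shift passes 0.0417 or a number of a turn 7.16, either way. A call with a gripper value outside its range is refused whole. OPENING is the finger opening in m, from 0 to 0.0854, set as the call begins (- or left out, the last holds). The fingers move at their own pace and stop on an object; FORCE is the grip in N (left out, the last holds). Time passes only in rows, so rows that do not move let the fingers close. It gives the time, the measured TCP pose, the force and the opening at its end, in the units of the state.
- get_state(): the state, without advancing time (a new reading comes with each control period).
- grab_frame(name): name is "scene" or "side" or "wrist"; returns a dict with "image" (384x512x3 uint8, blue, green, red), "mtx" (3x3 intrinsics, pixels), "dist_coeffs" ([k1, k2, p1, p2, k3] as OpenCV has them; the pictures are not rectified), "position" and "orientation" of the camera in the world. Camera axes: x right, y down, z forward; pixel columns grow to the right and rows downward; lengths in mm; the calibration is good to about 2 mm. A picture is of the moment at which its call begins. There is no depth.
- close_job(): hands the job in, once; it reports no verdict.
The state is a dict: "time": time; "qpos": joint angles; "qvel": joint speeds; "tau": joint torques, N m; "eef_pos": TCP position; "tool_rot": TCP orientation; "contact_force": force on the tool from outside, world axes, zero at the start; "torque": the same for the moment, N m; "grip_width": finger opening in mm.
Only numpy, scipy, OpenCV 4.12 (cv2) and the standard library are available. Lean on these libraries where they do the work, as an engineer would, in place of code of your own. Each camera call takes 0.05 s, during which the arm holds its last target.

## Working session

There is one attempt and no reset: what is moved stays moved. The work goes in short steps, Python scripts to look and compute and a shell command to move; the robot and the scene stay as the last step left them, time stands still between calls to the robot, and variables do not carry over. Pictures are saved under pics/ and viewed, and the job is handed in when it is done.

```bash
mkdir -p pics
cat > h.py <<'E'
from rig import *
import numpy as np, cv2
from scipy.spatial.transform import Rotation as Ro
def cam(f):
    o=np.array(f["orientation"],float)
    R=o if o.shape==(3,3) else Ro.from_euler('xyz',o).as_matrix()
    return np.array(f["mtx"],float),np.array(f["dist_coeffs"],float),np.array(f["position"],float),R
def ray(f,uv,z):
    K,d,p,R=cam(f)
    n=cv2.undistortPoints(np.array([[uv]],float),K,d)[0,0]
    v=R@np.array([n[0],n[1],1]); return p+v*(z-p[2])/v[2]
def proj(f,P):
    K,d,p,R=cam(f)
    Rc=R.T; return cv2.projectPoints(np.array(P,float).reshape(-1,3),cv2.Rodrigues(Rc)[0],-Rc@p,K,d)[0][:,0]
E
python3 - <<'E'
from h import *
import pickle
fs={}
for n in("scene","side","wrist"):
    f=grab_frame(n);fs[n]=f;cv2.imwrite(f"pics/{n}0.png",f["image"]);print(n,f["position"],f["orientation"])
pickle.dump(fs,open("f0.pkl","wb"))
s=get_state();print(s)
E
```

```text
scene [-655.34193367 -572.40690849 1155.03808331] [-2.24624297  0.01138435 -1.2038561 ]
side [1221.11164245  336.11127256 1059.20534416] [-2.45712352 -0.0075475   2.14308089]
wrist [147.78833574 534.57752592 372.32704125] [2.84200499e+00 7.68699494e-04 1.16594216e+00]
{'time': 0.15, 'qpos': array([ 9.51691045e-01,  3.81055708e-01,  1.29804704e+00,  1.50183103e-05,
        1.46360174e+00, -2.15331385e-01]), 'qvel': array([-0.00145447, -0.00340045, -0.00329582, -0.00110271, -0.00017775,
       -0.00039968]), 'tau': array([ 3.13296463e-03, -4.48629069e+01, -2.31345910e+01, -1.25767524e-04,
        3.81145874e-03,  6.10567703e-07]), 'eef_pos': array([215.97177774, 505.57887618, 230.85919848]), 'tool_rot': array([-3.14050968e+00, -2.52154236e-04,  2.73781701e+00]), 'contact_force': array([-0.25531095,  0.50842087, -0.17913909]), 'torque': array([-0.0370648 , -0.01357807,  0.04205043]), 'grip_width': 85.40885999490447}
```

View pics/scene0.png

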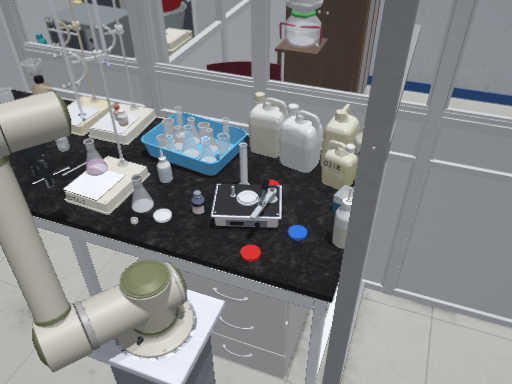

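View pics/side0.png

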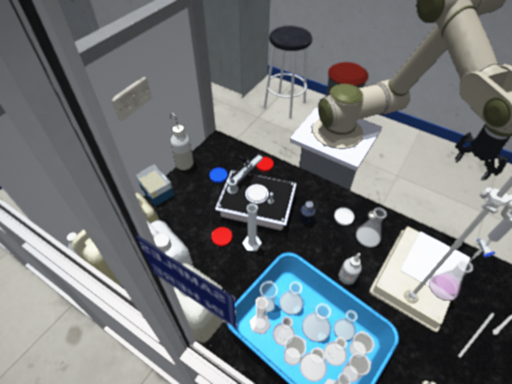

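View pics/wrist0.png

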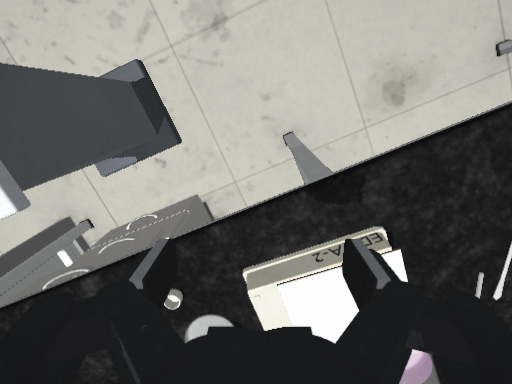

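Run:
```python
from h import *
import pickle
fs=pickle.load(open("f0.pkl","rb"))
a=fs["scene"]["image"][160:240,190:310]; cv2.imwrite("pics/sc1.png",cv2.resize(a,None,fx=6.6,fy=6.6,interpolation=cv2.INTER_CUBIC))
a=fs["side"]["image"][145:255,195:315]; cv2.imwrite("pics/sd1.png",cv2.resize(a,None,fx=5.4,fy=5.4,interpolation=cv2.INTER_CUBIC))
```

```text
(no output)
```

View pics/sc1.png

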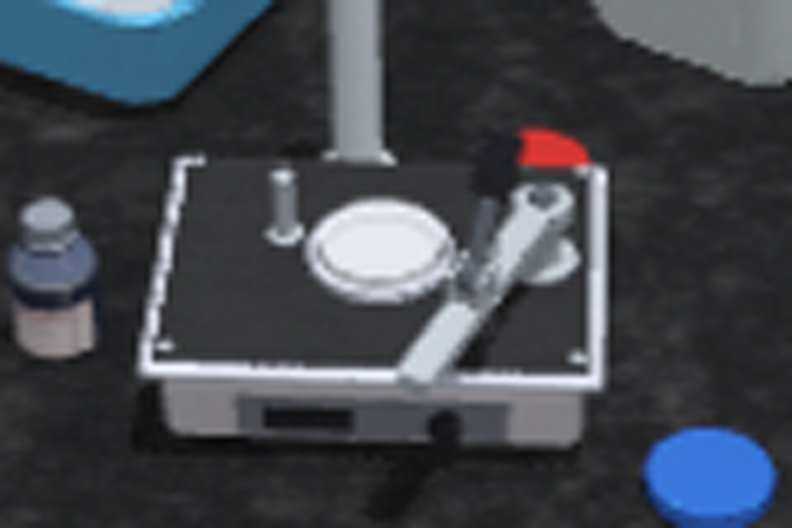

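View pics/sd1.png

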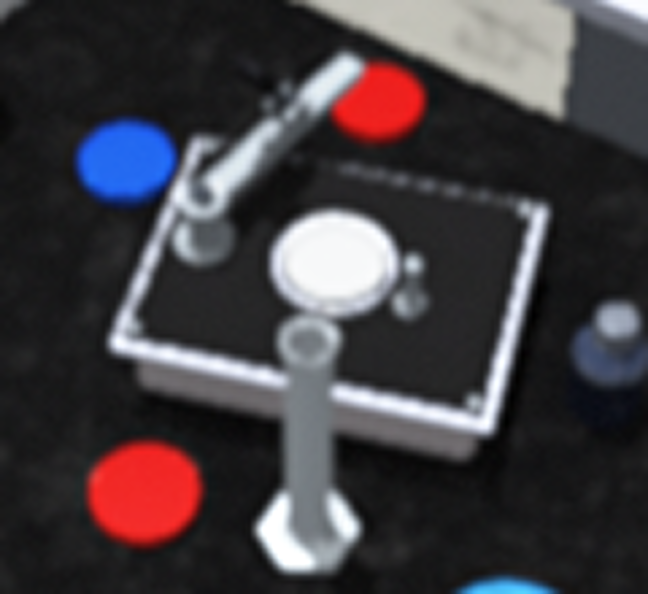

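```bash
cat > fit.py <<'E'
from h import *
import pickle
from scipy.optimize import least_squares
fs=pickle.load(open("f0.pkl","rb"))
def S(x,y):return ((x+.5)/6.6-.5+190,(y+.5)/6.6-.5+160)
def D(x,y):return ((x+.5)/5.4-.5+195,(y+.5)/5.4-.5+145)
# shaker front-left = (-95,+125)
pts=[("scene",S(145,372),(-95,125,72)),("scene",S(602,383),(-95,-125,72)),("scene",S(602,167),(95,-125,72)),("scene",S(178,160),(95,125,72)),
("scene",S(543,193),(0,-90,118)),("scene",S(283,175),(15.5,55,117)),("scene",S(380,248),(0,0,85)),
("side",D(113,345),(95,-125,72)),("side",D(195,138),(-95,-125,72)),("side",D(547,208),(-95,125,72)),("side",D(492,428),(95,125,72)),
("side",D(203,193),(0,-90,118)),("side",D(412,263),(15.5,55,117)),("side",D(335,262),(0,0,84))]
tips=[("scene",S(415,368)),("side",D(350,66))]
def W(q,P):
    c,s=np.cos(q[2]),np.sin(q[2]);x,y,z=P
    return np.array([q[0]+c*x-s*y,q[1]+s*x+c*y,z])
def tipP(q,r=162,z=118):
    a=q[3]; return W(q,(-r*np.sin(a),-90+r*np.cos(a),z))
def res(q):
    r=[proj(fs[n],W(q,P))[0]-np.array(u) for n,u,P in pts]
    r+=[proj(fs[n],tipP(q))[0]-np.array(u) for n,u in tips]
    return np.concatenate(r)
if __name__=="__main__":
    s=least_squares(res,[500,0,0,1.2],x_scale=[100,100,.3,.3])
    q=s.x;print(q);print(res(q).reshape(-1,2).round(1))
    for n,P in[("seat",(0,0,72)),("pivot",(0,-90,111)),("pin",(15.5,55,117))]:print(n,W(q,P))
    print("tip",tipP(q,150,111),"home",W(q,(0,60,111)))
    for n,u in[("scene",(198,212)),("scene",(344,245)),("scene",(298,236)),("scene",(251,257)),("scene",(163,219))]:print(u,ray(fs[n],u,0))
    np.save("q.npy",q)
E
python3 fit.py
```

```text
[ 5.52464616e+02 -7.81176112e+01  3.22464151e-01  1.15674943e+00]
[[-1.1 -1.1]
 [ 0.2 -1.2]
 [-0.1 -1.5]
 [-0.5 -1.7]
 [-0.3  0.4]
 [-0.4 -0.1]
 [-0.2 -1.4]
 [-0.9 -0.4]
 [-0.2 -1.2]
 [-0.4 -1.5]
 [-0.2 -0.6]
 [-0.6  0.9]
 [ 0.1 -0.4]
 [-0.3 -0.8]
 [-0.6  0.8]
 [ 0.3 -1.4]]
seat [552.46461624 -78.11761116  72.        ]
pivot [ 580.98603586 -163.47877694  111.        ]
pin [549.73594947 -21.04043203 117.        ]
tip [ 431.61465124 -149.76056069  111.        ] home [533.4503365  -21.21016731 111.        ]
(198, 212) [492.8831541 100.5566121   0.       ]
(344, 245) [ 513.07168634 -456.62181943    0.        ]
(298, 236) [ 500.19052496 -293.42968916    0.        ]
(251, 257) [ 346.55123625 -172.32951955    0.        ]
(163, 219) [411.56018553 206.29175619   0.        ]
```

```bash
python3 -m handwheel '[{"offset":[0.009,-0.03,0],"angular":[0,0,0.75]},{"offset":[0.009,-0.03,0],"angular":[0,0,0.75]},{"offset":[0.009,-0.03,0],"angular":[0,0,0.75]},{"offset":[0.009,-0.03,0],"angular":[0,0,0.75]},{"offset":[0.009,-0.03,0],"angular":[0,0,0.75]},{"offset":[0.009,-0.03,0],"angular":[0,0,0.75]},{"offset":[0.009,-0.03,0],"angular":[0,0,0.75]},{"offset":[0.009,-0.03,0],"angular":[0,0,0.75]}]' 0 20
```

```text
time: 0.82
eef_pos: [288.0, 264.3, 231.2]
tool_rot: [-3.141, -0.0, 2.844]
contact_force: [1.6, -0.8, -0.1]
grip_width: -0.1
```

```bash
python3 -m handwheel '[{"offset":[0.009,-0.03,0],"angular":[0,0,0.75]},{"offset":[0.009,-0.03,0],"angular":[0,0,0.75]},{"offset":[0.009,-0.03,0],"angular":[0,0,0.75]},{"offset":[0.009,-0.03,0],"angular":[0,0,0.75]},{"offset":[0.009,-0.03,0],"angular":[0,0,0.75]},{"offset":[0.009,-0.03,0],"angular":[0,0,0.75]},{"offset":[0.009,-0.03,0],"angular":[0,0,0.75]},{"offset":[0.009,-0.03,0],"angular":[0,0,0.75]}]' 
python3 -m handwheel '[{"offset":[0.009,-0.03,0],"angular":[0,0,0.75]},{"offset":[0.009,-0.03,0],"angular":[0,0,0.75]},{"offset":[0.009,-0.03,0],"angular":[0,0,0.75]},{"offset":[0.009,-0.03,0],"angular":[0,0,0.75]},{"offset":[0.009,-0.03,0],"angular":[0,0,0.75]},{"offset":[0.009,-0.03,0],"angular":[0,0,0.75]},{"offset":[0.009,-0.03,0],"angular":[0,0,0.75]},{"offset":[0,0,0],"angular":[0,0,0]}]'
python3 - <<'E'
from h import *
import pickle
fs=pickle.load(open("f0.pkl","rb"))
for n in("wrist","side"):
    f=grab_frame(n);fs[n+"1"]=f
    cv2.imwrite(f"pics/{n}1.png",cv2.resize(f["image"],None,fx=1.5,fy=1.5))
pickle.dump(fs,open("f1.pkl","wb"))
q=np.load("q.npy")
from fit import W,tipP
f=fs["wrist1"]
print(f["position"],proj(f,[W(q,(0,-90,118)),tipP(q),W(q,(-95,125,72)),W(q,(-95,-125,72)),W(q,(0,0,85))])*1.5)
print(get_state()["eef_pos"])
E
```

```text
time: 1.48
eef_pos: [360.1, 24.2, 231.3]
tool_rot: [3.142, 0.0, 2.948]
contact_force: [1.1, 0.6, 0.6]
grip_width: -0.3
time: 2.15
eef_pos: [424.2, -188.7, 230.7]
tool_rot: [-3.141, 0.0, 3.036]
contact_force: [0.3, -0.3, -1.2]
grip_width: -0.0
[ 350.26269398 -181.2710011   372.24222299] [[447.36232767 477.7780347 ]
 [454.14433771 261.98692239]
 [668.77907384 226.9587664 ]
 [352.05355486 359.23301357]
 [549.31905992 407.06238161]]
[ 422.91178141 -184.7558685   230.7636913 ]
```

View pics/wrist1.png

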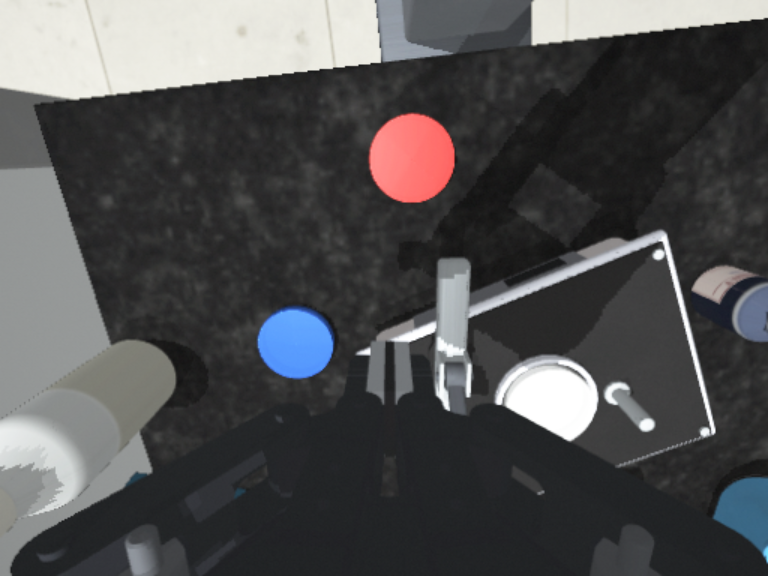

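View pics/side1.png

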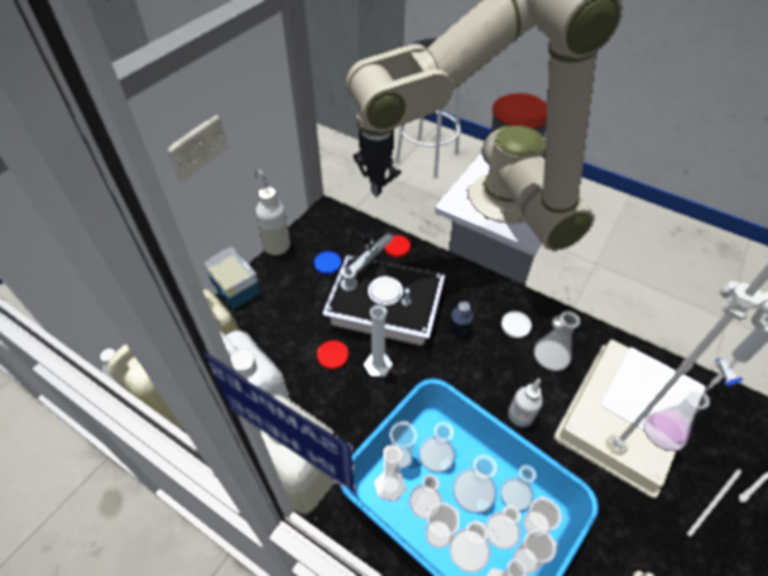

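```bash
cat > fit2.py <<'E'
from fit import *
import fit
fit.fs=pickle.load(open("f1.pkl","rb"))
w=lambda x,y:((x+.5)/1.5-.5,(y+.5)/1.5-.5)
fit.pts+=2*[("wrist1",w(664,233),(-95,125,72)),("wrist1",w(357,353),(-95,-125,72)),("wrist1",w(714,434),(95,125,72)),("wrist1",w(548,403),(0,0,85)),("wrist1",w(647,426),(15.5,55,117))]
fit.tips+=2*[("wrist1",w(454,259))]
s=least_squares(res,[500,0,0,1.2],x_scale=[100,100,.3,.3]);q=s.x
if __name__=="__main__":
    print(q,res(q).reshape(-1,2).round(1)[-14:])
    np.save("q.npy",q)
    print("pivot",W(q,(0,-90,111)),"pin",W(q,(15.5,55,117)))
    th=lambda a:q[2]+np.pi/2+a
    for a in np.linspace(q[3],0,9):
        t=tipP(q,150,111);
        b=q.copy();b[3]=a
        t=tipP(b,150,111)[:2];n=np.array([np.sin(th(a)),-np.cos(th(a))])
        print(round(a,3),"yaw",round(th(a),3),"tcp(24.5 off)",(t-24.5*n).round(1))
E
python3 fit2.py
```

```text
[ 5.52015908e+02 -8.01040415e+01  3.01559899e-01  1.16253857e+00] [[ 3.9 -2.6]
 [-4.3  1.7]
 [ 3.4  2. ]
 [-0.7  2.7]
 [-1.3 -1.5]
 [ 3.9 -2.6]
 [-4.3  1.7]
 [ 3.4  2. ]
 [-0.7  2.7]
 [-1.3 -1.5]
 [-0.8  1.2]
 [ 0.6 -1.7]
 [-0.   0.1]
 [-0.   0.1]]
pivot [ 578.74681492 -166.04273259  111.        ] pin [550.48090647 -22.98229634 117.        ]
1.163 yaw 3.035 tcp(24.5 off) [ 427.  -174.4]
1.017 yaw 2.89 tcp(24.5 off) [ 427.4 -152.4]
0.872 yaw 2.744 tcp(24.5 off) [ 431.  -130.6]
0.727 yaw 2.599 tcp(24.5 off) [ 437.6 -109.6]
0.581 yaw 2.454 tcp(24.5 off) [447.3 -89.7]
0.436 yaw 2.308 tcp(24.5 off) [459.7 -71.5]
0.291 yaw 2.163 tcp(24.5 off) [474.7 -55.3]
0.145 yaw 2.018 tcp(24.5 off) [491.8 -41.4]
0.0 yaw 1.872 tcp(24.5 off) [510.8 -30.1]
```

```bash
cat > fit3.py <<'E'
from fit2 import *
def res3(p):
    old=list(fit.pts)
    fit.pts=[(n,u,(P[0],P[1],p[4]) if P[2]==72 else P) for n,u,P in old if P[2]!=85 and P[2]!=84]
    r=res(p);fit.pts=old;return r
s=least_squares(res3,list(q)+[70],x_scale=[100,100,.3,.3,10],loss='soft_l1');p=s.x
if __name__=="__main__":
    print(p,res3(p).reshape(-1,2).round(1))
    q=p[:4];np.save("q.npy",q)
    print("pivot",W(q,(0,-90,111)),"pin",W(q,(15.5,55,117)))
    th=lambda a:q[2]+np.pi/2+a
    for a in np.linspace(q[3],0,9):
        b=q.copy();b[3]=a
        t=tipP(b,150,111)[:2];n=np.array([np.sin(th(a)),-np.cos(th(a))])
        print(round(a,3),"yaw",round(th(a),3),"tcp(24.5 off)",(t-24.5*n).round(1))
E
python3 fit3.py
```

```text
[ 5.54066895e+02 -7.84641840e+01  2.99092034e-01  1.17542147e+00
  6.43541394e+01] [[-1.2 -0.3]
 [-0.2  0.6]
 [ 0.6  0.3]
 [ 0.5 -0.8]
 [-0.1  0.5]
 [-0.  -0.5]
 [-1.4  0.4]
 [ 0.3 -0. ]
 [-0.4  0.8]
 [-1.5  1.5]
 [-0.7  0.7]
 [-0.5  0.1]
 [ 1.2 -2. ]
 [-2.1 -0.1]
 [ 0.  -0.3]
 [ 0.2  0.1]
 [ 1.2 -2. ]
 [-2.1 -0.1]
 [ 0.  -0.3]
 [ 0.2  0.1]
 [-0.6  0.9]
 [ 0.3 -1.4]
 [-0.   1.8]
 [-0.   1.8]]
pivot [ 580.58563503 -164.46858161  111.        ] pin [552.67286608 -21.33882465 117.        ]
1.175 yaw 3.045 tcp(24.5 off) [ 428.9 -174.4]
1.028 yaw 2.898 tcp(24.5 off) [ 429.1 -152.1]
0.882 yaw 2.751 tcp(24.5 off) [ 432.5 -130.1]
0.735 yaw 2.605 tcp(24.5 off) [ 439.2 -108.8]
0.588 yaw 2.458 tcp(24.5 off) [448.8 -88.7]
0.441 yaw 2.311 tcp(24.5 off) [461.4 -70.2]
0.294 yaw 2.164 tcp(24.5 off) [476.4 -53.8]
0.147 yaw 2.017 tcp(24.5 off) [493.8 -39.7]
0.0 yaw 1.87 tcp(24.5 off) [513.  -28.3]
```

```bash
python3 -m handwheel '[{"offset":[0.005,-0.010,0],"angular":[0,0,0]},{"offset":[0,0,-0.025],"angular":[0,0,0]},{"offset":[0,0,-0.025],"angular":[0,0,0]},{"offset":[0,0,-0.025],"angular":[0,0,0]},{"offset":[0,0,-0.025],"angular":[0,0,0]},{"offset":[0,0,-0.020],"angular":[0,0,0]},{"offset":[0,0,-0.013],"angular":[0,0,0]},{"offset":[0,0,0],"angular":[0,0,0]}]' 
python3 -m handwheel '[{"offset":[0,0,0],"angular":[0,0,0]},{"offset":[0,0,0],"angular":[0,0,0]}]'
python3 - <<'E'
from h import *
f=grab_frame("wrist");cv2.imwrite("pics/wrist2.png",cv2.resize(f["image"],None,fx=1.5,fy=1.5))
f=grab_frame("scene");cv2.imwrite("pics/scene2.png",cv2.resize(f["image"][150:250,190:330],None,fx=5.5,fy=5.5,interpolation=2))
E
```

```text
time: 2.92
eef_pos: [427.3, -193.0, 96.3]
tool_rot: [3.139, -0.004, 3.04]
contact_force: [0.1, -0.1, -0.1]
grip_width: 0.3
time: 3.08
eef_pos: [428.7, -194.3, 99.3]
tool_rot: [-3.141, 0.001, 3.04]
contact_force: [-0.2, -0.1, 1.3]
grip_width: 0.3
```

View pics/wrist2.png

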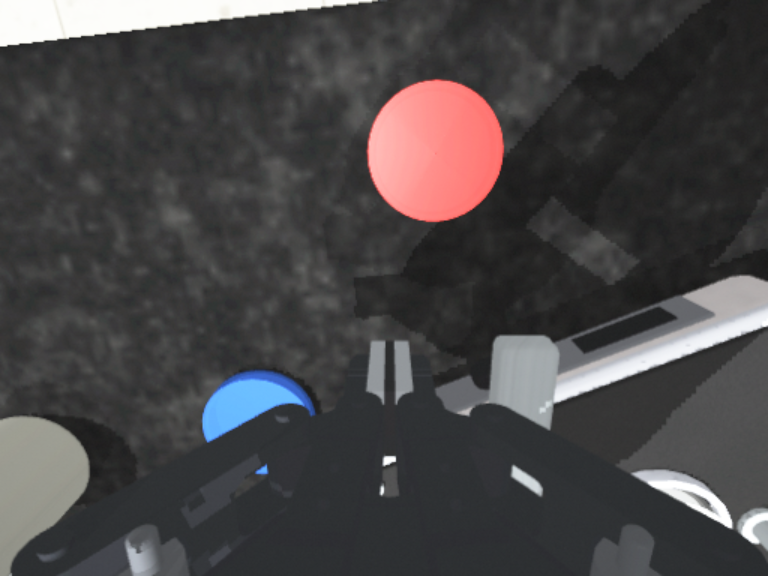

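View pics/scene2.png

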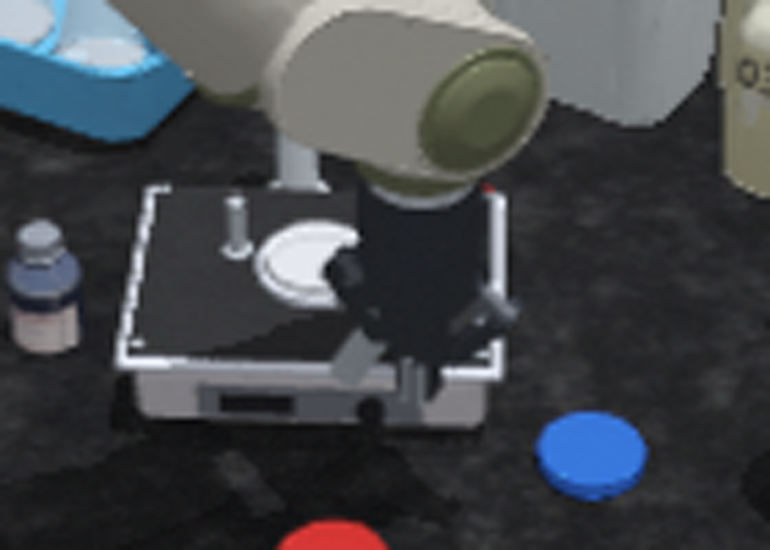

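```bash
python3 -m handwheel '[{"offset":[0,0.005,0],"angular":[0,0,0]},{"offset":[0,0.005,0],"angular":[0,0,0]},{"offset":[0,0.005,0],"angular":[0,0,0]},{"offset":[0,0.005,0],"angular":[0,0,0]},{"offset":[0,0.0055,0],"angular":[0,0,-2.1]},{"offset":[0,0.0055,0],"angular":[0,0,-2.1]},{"offset":[0,0.0055,0],"angular":[0,0,-2.1]},{"offset":[0,0.0055,0],"angular":[0,0,-2.1]}]'
python3 - <<'E'
from h import *
f=grab_frame("wrist");cv2.imwrite("pics/wrist3.png",cv2.resize(f["image"],None,fx=1.5,fy=1.5))
E
```

```text
time: 3.85
eef_pos: [428.2, -151.8, 98.5]
tool_rot: [-3.141, 0.001, 2.891]
contact_force: [0.6, -1.0, -0.2]
grip_width: 0.0
```

View pics/wrist3.png

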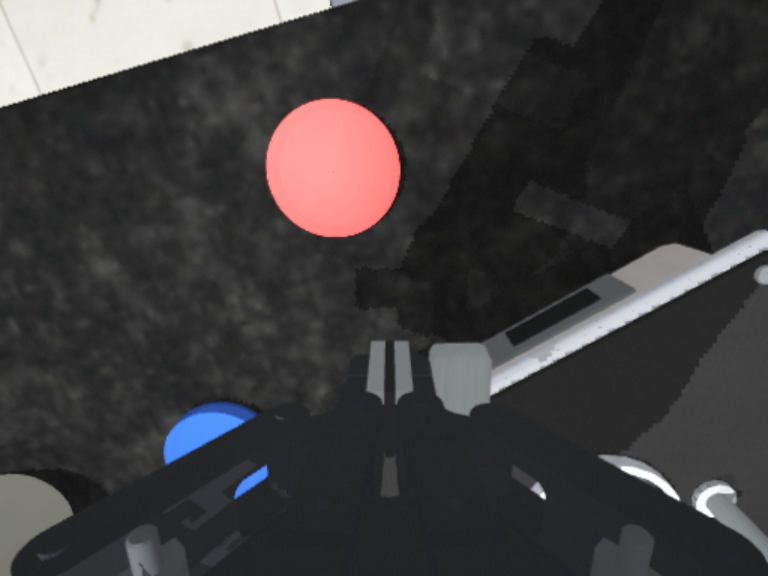

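```bash
python3 -m handwheel '[{"offset":[0.0008,0.0055,0],"angular":[0,0,-2.1]},{"offset":[0.0008,0.0055,0],"angular":[0,0,-2.1]},{"offset":[0.0009,0.0055,0],"angular":[0,0,-2.1]},{"offset":[0.0009,0.0055,0],"angular":[0,0,-2.1]},{"offset":[0.0017,0.0053,0],"angular":[0,0,-2.1]},{"offset":[0.0017,0.0053,0],"angular":[0,0,-2.1]},{"offset":[0.0017,0.0053,0],"angular":[0,0,-2.1]},{"offset":[0.0017,0.0053,0],"angular":[0,0,-2.1]}]'
python3 - <<'E'
from h import *
f=grab_frame("wrist");cv2.imwrite("pics/wrist4.png",cv2.resize(f["image"],None,fx=1.5,fy=1.5))
f=grab_frame("scene");cv2.imwrite("pics/scene4.png",cv2.resize(f["image"][150:250,190:330],None,fx=5.5,fy=5.5,interpolation=2))
E
```

```text
time: 4.57
eef_pos: [438.2, -108.7, 98.4]
tool_rot: [-3.141, -0.0, 2.598]
contact_force: [-0.7, -0.8, 0.0]
grip_width: -0.1
```

View pics/wrist4.png

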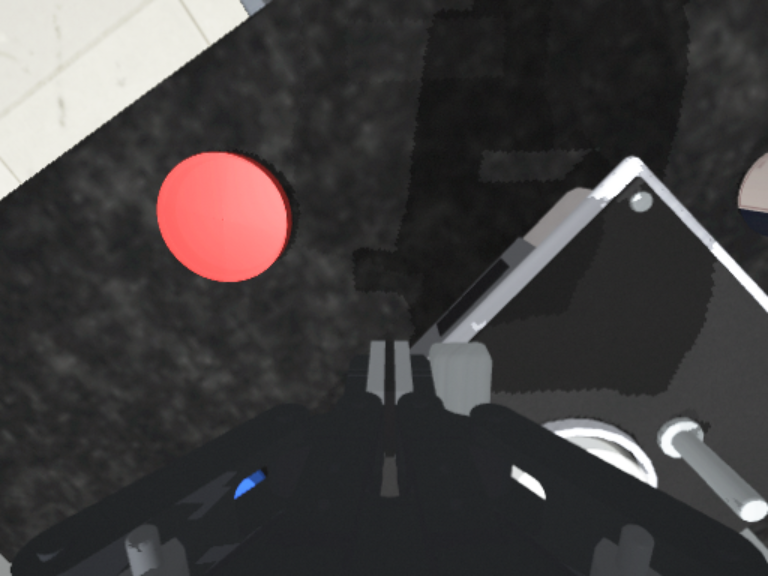

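View pics/scene4.png

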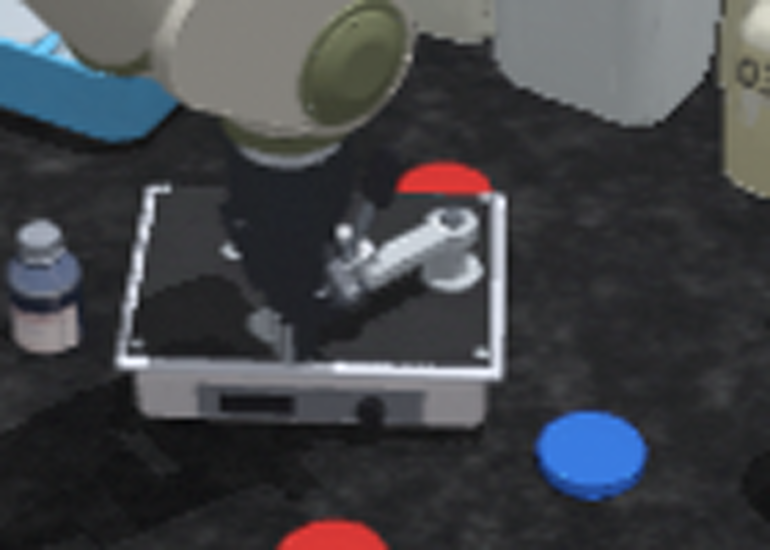

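```bash
python3 -m handwheel '[{"offset":[0.0024,0.005,0],"angular":[0,0,-2.1]},{"offset":[0.0024,0.005,0],"angular":[0,0,-2.1]},{"offset":[0.0024,0.005,0],"angular":[0,0,-2.1]},{"offset":[0.0024,0.005,0],"angular":[0,0,-2.1]},{"offset":[0.0031,0.0046,0],"angular":[0,0,-2.1]},{"offset":[0.0031,0.0046,0],"angular":[0,0,-2.1]},{"offset":[0.0032,0.0046,0],"angular":[0,0,-2.1]},{"offset":[0.0032,0.0046,0],"angular":[0,0,-2.1]}]' 
python3 -m handwheel '[{"offset":[0.0037,0.0041,0],"angular":[0,0,-2.1]},{"offset":[0.0037,0.0041,0],"angular":[0,0,-2.1]},{"offset":[0.0038,0.0041,0],"angular":[0,0,-2.1]},{"offset":[0.0038,0.0041,0],"angular":[0,0,-2.1]},{"offset":[0.0043,0.0035,0],"angular":[0,0,-2.1]},{"offset":[0.0043,0.0035,0],"angular":[0,0,-2.1]}]'
python3 - <<'E'
from h import *
f=grab_frame("wrist");cv2.imwrite("pics/wrist5.png",cv2.resize(f["image"],None,fx=1.5,fy=1.5))
f=grab_frame("side");cv2.imwrite("pics/side5.png",cv2.resize(f["image"][145:255,195:315],None,fx=5.4,fy=5.4,interpolation=2))
E
```

```text
time: 5.33
eef_pos: [460.2, -70.6, 98.3]
tool_rot: [-3.141, -0.001, 2.306]
contact_force: [-1.1, -1.6, 0.2]
grip_width: 0.4
time: 5.83
eef_pos: [483.7, -47.0, 98.2]
tool_rot: [-3.141, -0.001, 2.086]
contact_force: [-2.1, 0.4, -0.2]
grip_width: -0.1
```

View pics/wrist5.png

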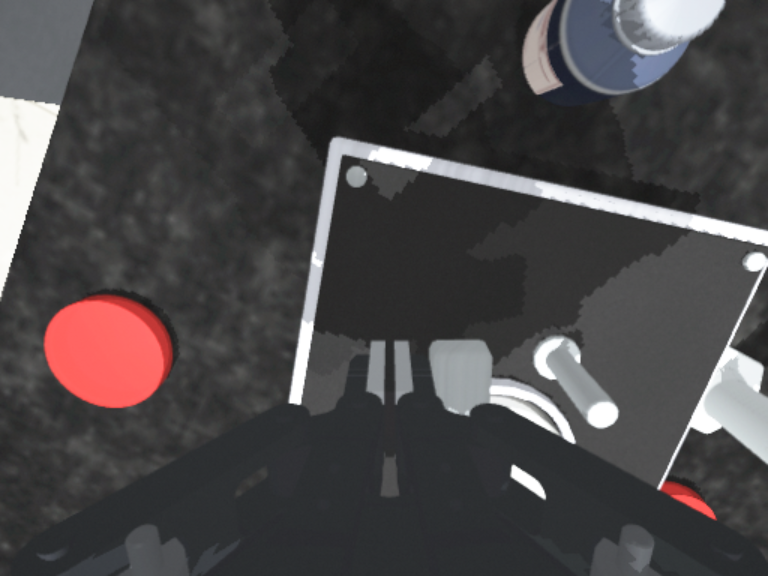

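View pics/side5.png

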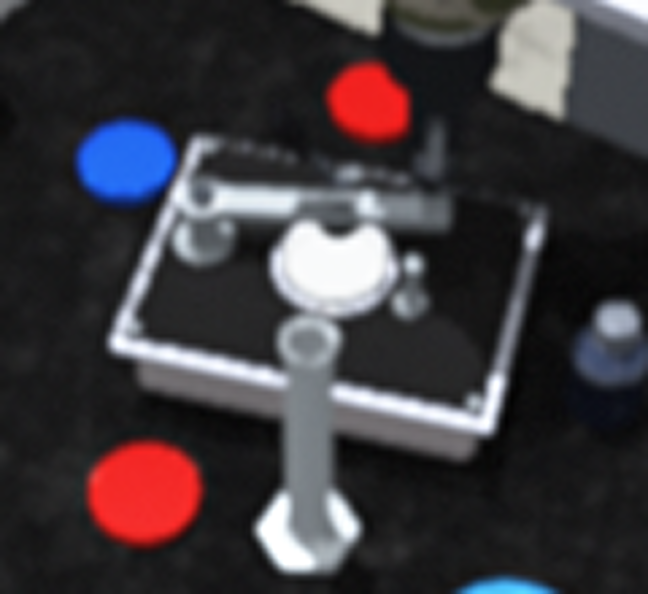

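```bash
python3 -m handwheel '[{"offset":[0.0043,0.0035,0],"angular":[0,0,-2.1]},{"offset":[0.0043,0.0035,0],"angular":[0,0,-2.1]},{"offset":[0.0048,0.0028,0],"angular":[0,0,-2.1]},{"offset":[0.0048,0.0028,0],"angular":[0,0,-2.1]},{"offset":[0.0036,0.0020,0],"angular":[0,0,-1.5]}]'
python3 - <<'E'
from h import *
f=grab_frame("wrist");cv2.imwrite("pics/wrist6.png",cv2.resize(f["image"][180:320,220:460],None,fx=3.2,fy=3.2))
E
```

```text
time: 6.35
eef_pos: [505.6, -32.6, 98.2]
tool_rot: [-3.141, -0.001, 1.914]
contact_force: [-2.1, 0.3, 1.4]
grip_width: -0.1
```

View pics/wrist6.png

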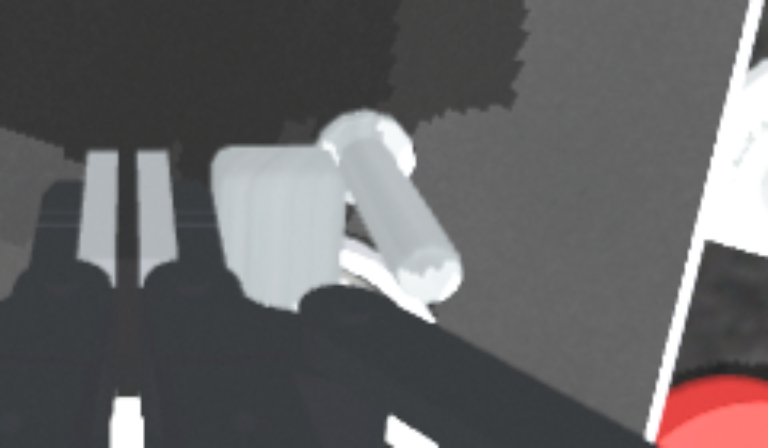

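```bash
python3 -m handwheel '[{"offset":[0.0025,0.001,0],"angular":[0,0,-1]},{"offset":[0.0025,0.001,0],"angular":[0,0,-1]},{"offset":[0.0015,0.0005,0],"angular":[0,0,-0.5]}]' 
python3 -m handwheel '[{"offset":[0.0012,0.0004,0],"angular":[0,0,0]},{"offset":[0.001,0.0003,0],"angular":[0,0,0]}]' 
python3 -m handwheel '[{"offset":[0,0,0],"angular":[0,0,0]}]'
python3 - <<'E'
from h import *
f=grab_frame("wrist");cv2.imwrite("pics/wrist7.png",cv2.resize(f["image"][180:320,220:460],None,fx=3.2,fy=3.2))
E
```

```text
time: 6.65
eef_pos: [512.3, -30.2, 98.3]
tool_rot: [-3.141, -0.0, 1.869]
contact_force: [-2.4, 1.0, -0.7]
grip_width: -0.0
time: 6.82
eef_pos: [512.6, -30.0, 98.1]
tool_rot: [-3.136, -0.001, 1.87]
contact_force: [-14.3, -6.0, 7.4]
grip_width: 0.1
time: 6.9
eef_pos: [512.6, -30.0, 98.2]
tool_rot: [-3.136, -0.001, 1.87]
contact_force: [-10.8, -4.3, 5.7]
grip_width: -0.3
```

View pics/wrist7.png

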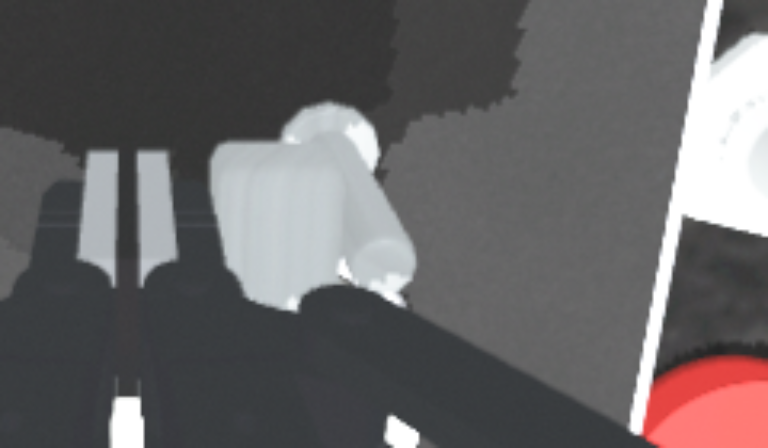

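```bash
python3 -m handwheel '[{"offset":[-0.003,-0.001,0],"angular":[0,0,0]},{"offset":[-0.006,-0.002,0],"angular":[0,0,0]},{"offset":[-0.012,-0.004,0],"angular":[0,0,0]},{"offset":[-0.012,-0.004,0.01],"angular":[0,0,0]},{"offset":[0,0,0.03],"angular":[0,0,0]},{"offset":[0,0,0.035],"angular":[0,0,0]},{"offset":[0,0,0.035],"angular":[0,0,0]},{"offset":[0,0,0.035],"angular":[0,0,0]}]' 
python3 -m handwheel '[{"offset":[-0.03,0,0.01],"angular":[0,0,0]},{"offset":[-0.03,0,0],"angular":[0,0,0]},{"offset":[0,0,0],"angular":[0,0,0]},{"offset":[0,0,0],"angular":[0,0,0]}]'
python3 - <<'E'
from h import *
import pickle
fs=pickle.load(open("f1.pkl","rb"))
f=grab_frame("wrist");fs["wrist8"]=f;cv2.imwrite("pics/wrist8.png",cv2.resize(f["image"],None,fx=1.5,fy=1.5))
f=grab_frame("side");fs["side8"]=f;cv2.imwrite("pics/side8.png",cv2.resize(f["image"][145:255,195:315],None,fx=5.4,fy=5.4,interpolation=2))
f=grab_frame("scene");fs["scene8"]=f;cv2.imwrite("pics/scene8.png",cv2.resize(f["image"][160:240,190:310],None,fx=6.6,fy=6.6,interpolation=2))
pickle.dump(fs,open("f1.pkl","wb"))
E
```

```text
time: 7.62
eef_pos: [481.2, -40.5, 245.2]
tool_rot: [3.141, 0.0, 1.87]
contact_force: [1.0, 0.1, -0.2]
grip_width: -0.1
time: 7.95
eef_pos: [420.9, -40.5, 253.9]
tool_rot: [3.14, 0.001, 1.869]
contact_force: [0.4, -0.3, -0.5]
grip_width: -0.0
```

View pics/wrist8.png

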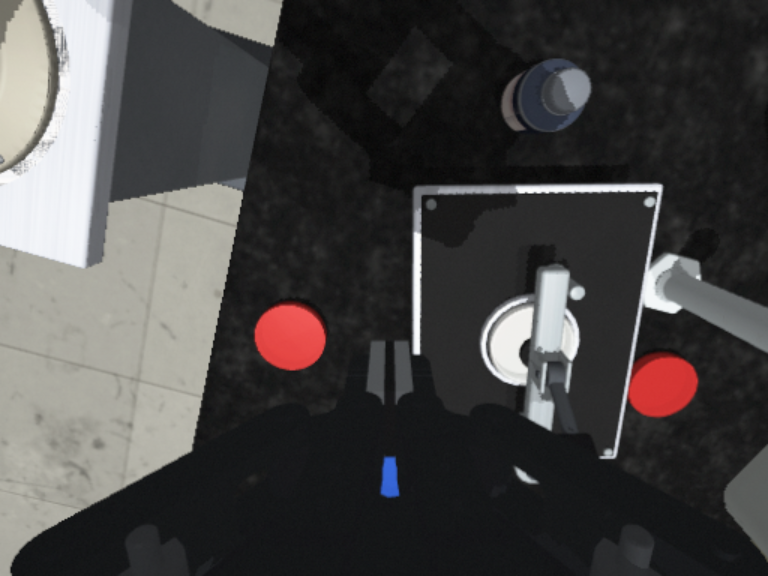

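View pics/side8.png

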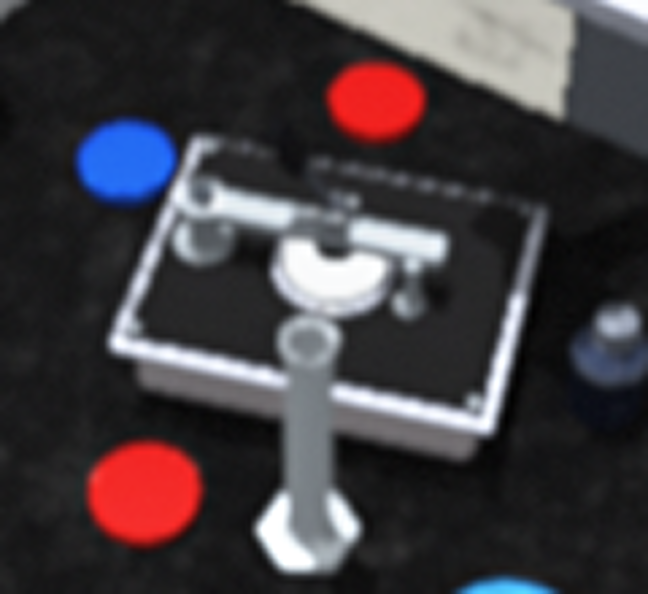

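View pics/scene8.png

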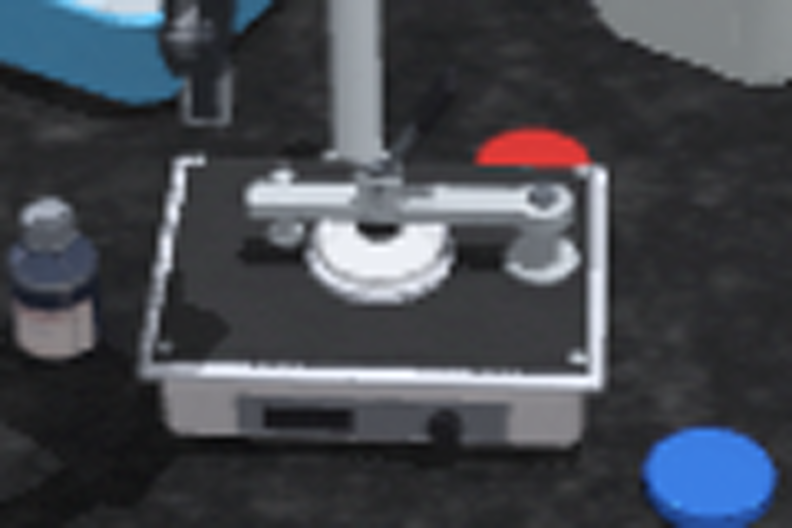

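Run:
```python
from fit import *
fs=pickle.load(open("f1.pkl","rb"));q=np.load("q.npy")
print(W(q,(0,0,0)),q[2])
for a in(.8,.9,1.,1.1):
    for r in (43,81):
        P=W(q,(0,-r*np.cos(a),130+r*np.sin(a)))
        u=proj(fs["scene8"],P)[0];v=proj(fs["wrist8"],P)[0]
        print(a,r,"scene",((u-[190,160]+.5)*6.6).round(),"wrist",(v*1.5).round())
for a in (1.1,1.0,.9,.8,.6,.4,.2,0):
    y=-62*np.cos(a)+5*np.sin(a);z=130+62*np.sin(a)+5*np.cos(a)
    print(a,"pad",W(q,(0,y,z)).round(1), "tcp edge+14", W(q,(0,y+14*min(1,a*3),z)).round(1))
print("hingepx",(proj(fs["wrist8"],W(q,(0,0,130)))*1.5),((proj(fs["scene8"],W(q,(0,0,130)))[0]-[190,160]+.5)*6.6))
```

```text
[554.06689456 -78.46418403   0.        ] 0.2990920339595469
0.8 43 scene [433. 131.] wrist [566. 439.]
0.8 81 scene [482.  92.] wrist [578. 505.]
0.9 43 scene [427. 127.] wrist [568. 438.]
0.9 81 scene [471.  84.] wrist [584. 504.]
1.0 43 scene [421. 123.] wrist [571. 436.]
1.0 81 scene [459.  76.] wrist [589. 501.]
1.1 43 scene [414. 120.] wrist [573. 433.]
1.1 81 scene [446.  70.] wrist [594. 497.]
1.1 pad [ 561.  -101.1  187.5] tcp edge+14 [556.9 -87.7 187.5]
1.0 pad [ 562.7 -106.5  184.9] tcp edge+14 [558.6 -93.1 184.9]
0.9 pad [ 564.3 -111.6  181.7] tcp edge+14 [560.1 -98.2 181.7]
0.8 pad [ 565.7 -116.3  178. ] tcp edge+14 [ 561.6 -102.9  178. ]
0.6 pad [ 568.3 -124.7  169.1] tcp edge+14 [ 564.2 -111.3  169.1]
0.4 pad [ 570.3 -131.2  158.7] tcp edge+14 [ 566.2 -117.8  158.7]
0.2 pad [ 571.7 -135.6  147.2] tcp edge+14 [ 569.2 -127.6  147.2]
0 pad [ 572.3 -137.7  135. ] tcp edge+14 [ 572.3 -137.7  135. ]
hingepx [[553.67915342 374.54786823]] [379.30274592 174.19818615]
```

Run:
```python
from fit import *
fs=pickle.load(open("f1.pkl","rb"));q=np.load("q.npy")
c=ray(fs["side"],D(308,530),0);print(c, ray(fs["wrist8"],(672/1.5,285/1.5),0))
d=c[:2]-q[:2];R=np.array([[np.cos(q[2]),np.sin(q[2])],[-np.sin(q[2]),np.cos(q[2])]]);print("shaker",R@d)
```

```text
[692.05254627  -7.0726623    0.        ] [ 7.01270391e+02 -7.84532150e+00 -5.68434189e-14]
shaker [152.89540096  27.56421259]
```

```bash
python3 -m handwheel '[{"offset":[0.0275,-0.0105,0],"angular":[0,0,0]},{"offset":[0.0275,-0.0105,0],"angular":[0,0,0]},{"offset":[0.0275,-0.0105,0],"angular":[0,0,0]},{"offset":[0.0275,-0.0105,0],"angular":[0,0,0]},{"offset":[0.0275,-0.0105,-0.01],"angular":[0,0,0]},{"offset":[0,0,-0.014],"angular":[0,0,0]},{"offset":[0,0,-0.014],"angular":[0,0,0]},{"offset":[0,0,0],"angular":[0,0,0]}]' 
python3 -m handwheel '[{"offset":[0,0,0],"angular":[0,0,0]}]'
python3 - <<'E'
from h import *
f=grab_frame("wrist");cv2.imwrite("pics/wrist9.png",cv2.resize(f["image"],None,fx=1.5,fy=1.5))
f=grab_frame("side");cv2.imwrite("pics/side9.png",cv2.resize(f["image"][125:235,195:315],None,fx=5.4,fy=5.4,interpolation=2))
f=grab_frame("scene");cv2.imwrite("pics/scene9.png",cv2.resize(f["image"][145:225,190:310],None,fx=6.6,fy=6.6,interpolation=2))
E
```

```text
time: 8.77
eef_pos: [559.0, -92.8, 211.6]
tool_rot: [-3.137, -0.004, 1.87]
contact_force: [-0.1, -0.2, -1.0]
grip_width: 0.1
time: 8.85
eef_pos: [559.4, -92.9, 214.5]
tool_rot: [-3.14, -0.001, 1.87]
contact_force: [0.5, -0.4, 0.5]
grip_width: 0.1
```

View pics/wrist9.png

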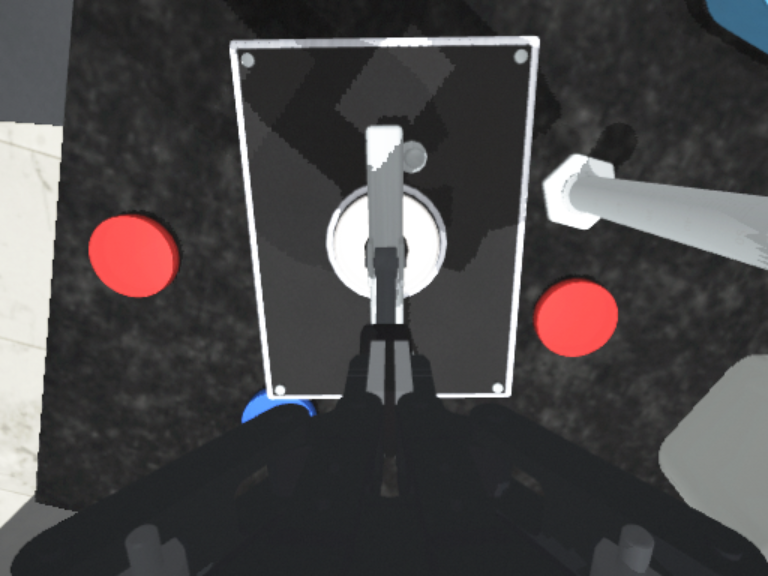

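View pics/side9.png

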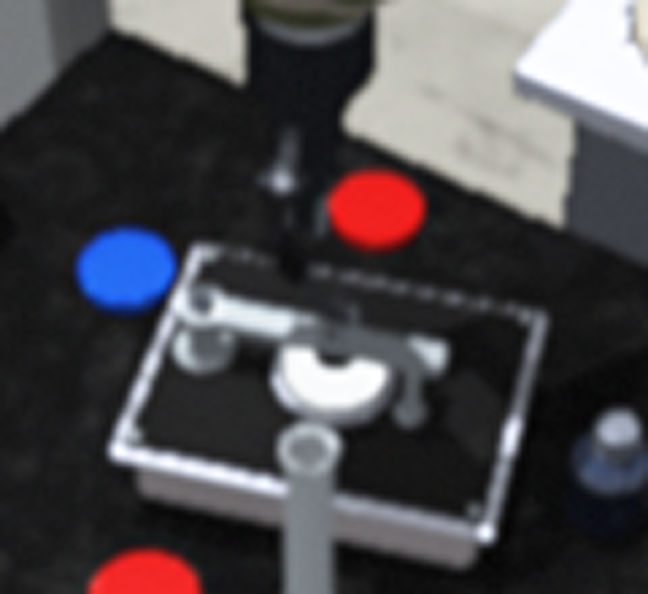

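View pics/scene9.png

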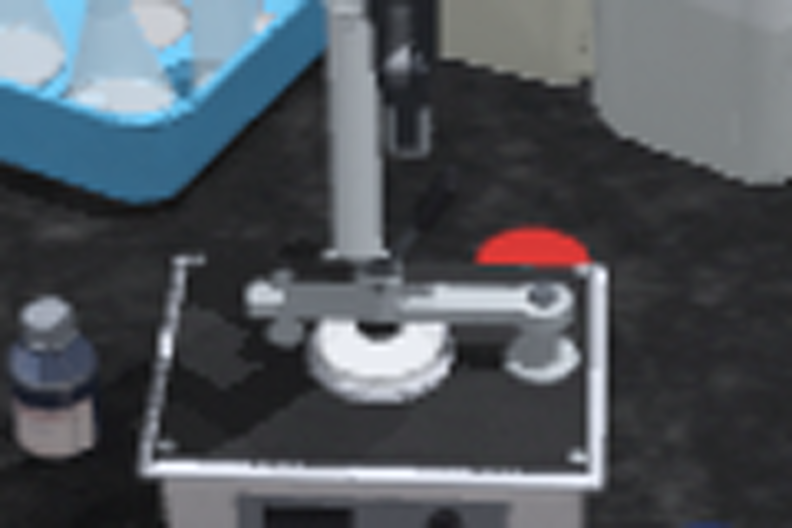

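```bash
python3 -m handwheel '[{"offset":[0,0,-0.010],"angular":[0,0,0]},{"offset":[0,0,-0.008],"angular":[0,0,0]},{"offset":[0,0,-0.004],"angular":[0,0,0]},{"offset":[0,0,-0.003],"angular":[0,0,0]},{"offset":[0,0,0],"angular":[0,0,0]}]' 
python3 -m handwheel '[{"offset":[0.0005,-0.0016,-0.0015],"angular":[0,0,0]},{"offset":[0.0005,-0.0016,-0.0015],"angular":[0,0,0]},{"offset":[0.0005,-0.0016,-0.0015],"angular":[0,0,0]},{"offset":[0.0005,-0.0016,-0.0015],"angular":[0,0,0]}]'
python3 - <<'E'
from h import *
f=grab_frame("wrist");cv2.imwrite("pics/wrist10.png",cv2.resize(f["image"][140:320,220:460],None,fx=3.2,fy=3.2))
f=grab_frame("scene");cv2.imwrite("pics/scene10.png",cv2.resize(f["image"][145:225,190:310],None,fx=6.6,fy=6.6,interpolation=2))
E
```

```text
time: 9.42
eef_pos: [558.8, -92.9, 189.5]
tool_rot: [-3.14, -0.001, 1.869]
contact_force: [0.4, 0.4, -0.7]
grip_width: 0.2
time: 9.75
eef_pos: [561.3, -99.6, 184.6]
tool_rot: [3.141, 0.0, 1.869]
contact_force: [-0.4, 1.2, 2.4]
grip_width: -0.3
```

View pics/wrist10.png

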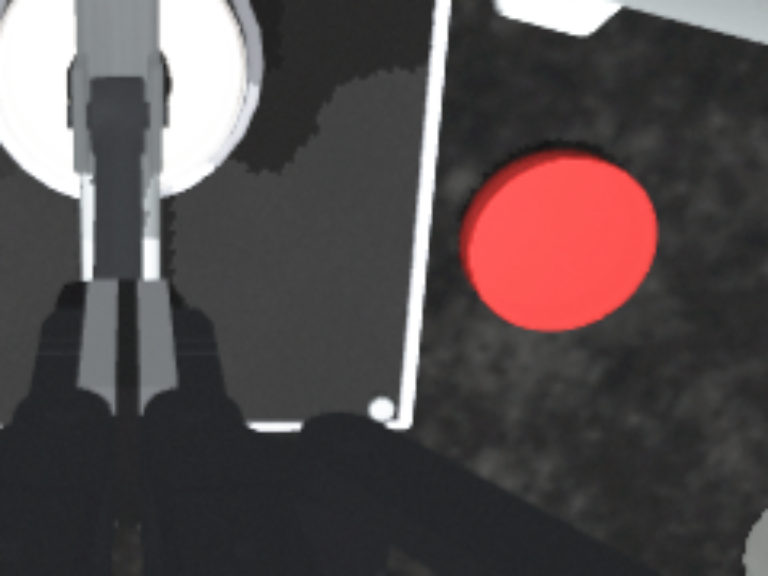

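View pics/scene10.png

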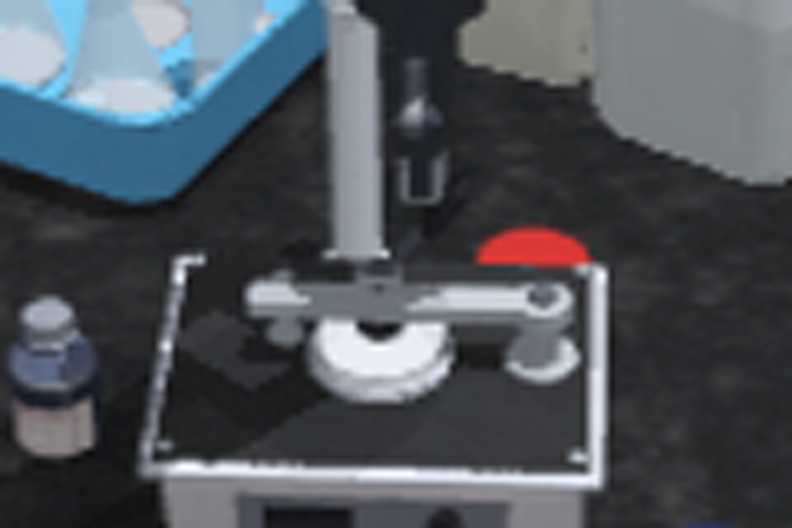

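```bash
python3 -m handwheel '[{"offset":[0.0006,-0.0031,-0.0033],"angular":[0,0,0]},{"offset":[0.0006,-0.0031,-0.0033],"angular":[0,0,0]},{"offset":[0.0009,-0.0028,-0.003],"angular":[0,0,0]},{"offset":[0.0009,-0.0028,-0.003],"angular":[0,0,0]},{"offset":[0.0009,-0.0028,-0.003],"angular":[0,0,0]}]' 
python3 -m handwheel '[{"offset":[0.0007,-0.0022,-0.0035],"angular":[0,0,0]},{"offset":[0.0007,-0.0022,-0.0035],"angular":[0,0,0]},{"offset":[0.0007,-0.0022,-0.0035],"angular":[0,0,0]}]'
python3 - <<'E'
from h import *
f=grab_frame("wrist");cv2.imwrite("pics/wrist11.png",cv2.resize(f["image"][140:320,220:460],None,fx=3.2,fy=3.2))
f=grab_frame("scene");cv2.imwrite("pics/scene11.png",cv2.resize(f["image"][145:225,190:310],None,fx=6.6,fy=6.6,interpolation=2))
E
```

```text
time: 10.27
eef_pos: [565.1, -114.3, 168.3]
tool_rot: [-3.141, -0.0, 1.869]
contact_force: [0.9, 1.7, 2.5]
grip_width: 0.0
time: 10.52
eef_pos: [567.1, -120.8, 157.8]
tool_rot: [-3.142, -0.0, 1.869]
contact_force: [0.6, 0.5, 2.1]
grip_width: -0.0
```

View pics/wrist11.png

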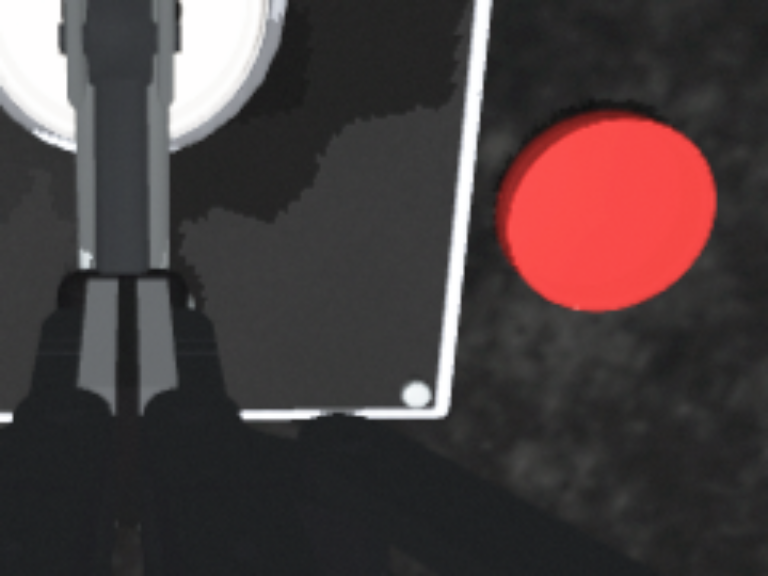

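View pics/scene11.png

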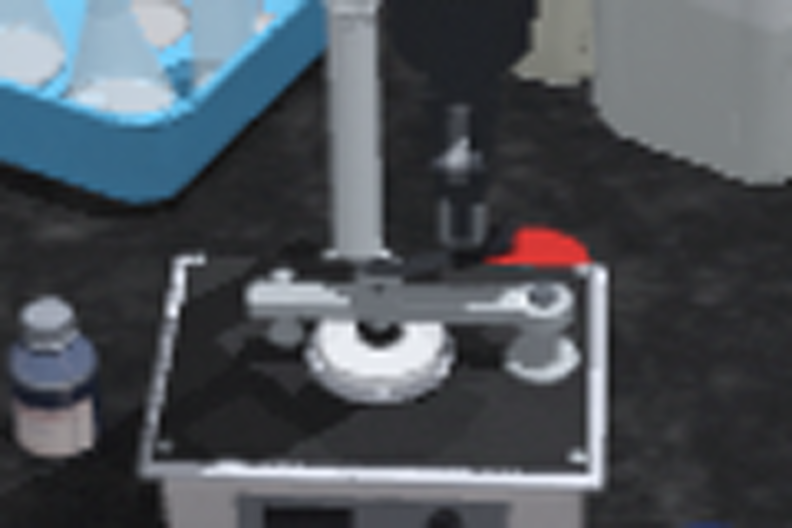

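```bash
python3 -m handwheel '[{"offset":[0.0005,-0.0015,-0.0027],"angular":[0,0,0]},{"offset":[0.0005,-0.0015,-0.0027],"angular":[0,0,0]},{"offset":[0.0005,-0.0015,-0.0027],"angular":[0,0,0]},{"offset":[0.0005,-0.0015,-0.0027],"angular":[0,0,0]}]' 
python3 -m handwheel '[{"offset":[0.0005,-0.0015,-0.0025],"angular":[0,0,0]},{"offset":[0.0005,-0.0015,-0.0025],"angular":[0,0,0]},{"offset":[0.0005,-0.0015,-0.0025],"angular":[0,0,0]}]'
```

```text
time: 10.95
eef_pos: [569.0, -126.5, 147.1]
tool_rot: [-3.141, -0.0, 1.87]
contact_force: [-0.4, 0.9, 1.3]
grip_width: -0.2
time: 11.2
eef_pos: [570.7, -131.2, 139.7]
tool_rot: [3.142, 0.0, 1.869]
contact_force: [-1.2, 1.2, 2.3]
grip_width: 0.1
```

```bash
python3 -m handwheel '[{"offset":[0.0002,-0.0008,-0.0015],"angular":[0,0,0]},{"offset":[0.0002,-0.0008,-0.0015],"angular":[0,0,0]}]' 
python3 -m handwheel '[{"offset":[0,0,-0.001],"angular":[0,0,0]}]' 
python3 -m handwheel '[{"offset":[0,0,-0.001],"angular":[0,0,0]}]'
```

```text
time: 11.37
eef_pos: [571.1, -132.8, 136.8]
tool_rot: [3.142, 0.0, 1.869]
contact_force: [-0.4, 1.3, 1.7]
grip_width: -0.1
time: 11.45
eef_pos: [571.1, -132.9, 135.8]
tool_rot: [3.141, 0.0, 1.869]
contact_force: [-0.3, -0.6, 1.3]
grip_width: 0.2
time: 11.53
eef_pos: [571.1, -133.0, 135.0]
tool_rot: [3.141, 0.001, 1.869]
contact_force: [0.0, -1.1, 4.3]
grip_width: 0.1
```

```bash
python3 -m handwheel '[{"offset":[0,0,-0.001],"angular":[0,0,0]},{"offset":[0,0,0],"angular":[0,0,0]}]' 
python3 -m handwheel '[{"offset":[0,0,-0.0005],"angular":[0,0,0]},{"offset":[0,0,0],"angular":[0,0,0]}]'
python3 - <<'E'
from h import *
f=grab_frame("wrist");cv2.imwrite("pics/wrist12.png",cv2.resize(f["image"][140:320,220:460],None,fx=3.2,fy=3.2))
f=grab_frame("scene");cv2.imwrite("pics/scene12.png",cv2.resize(f["image"][145:225,190:310],None,fx=6.6,fy=6.6,interpolation=2))
E
```

```text
time: 11.7
eef_pos: [571.2, -133.0, 134.8]
tool_rot: [3.141, 0.001, 1.87]
contact_force: [-1.8, -0.1, 6.2]
grip_width: -0.4
time: 11.87
eef_pos: [571.2, -133.0, 134.7]
tool_rot: [3.14, 0.002, 1.87]
contact_force: [-2.8, -0.1, 9.6]
grip_width: -0.2
```

View pics/wrist12.png

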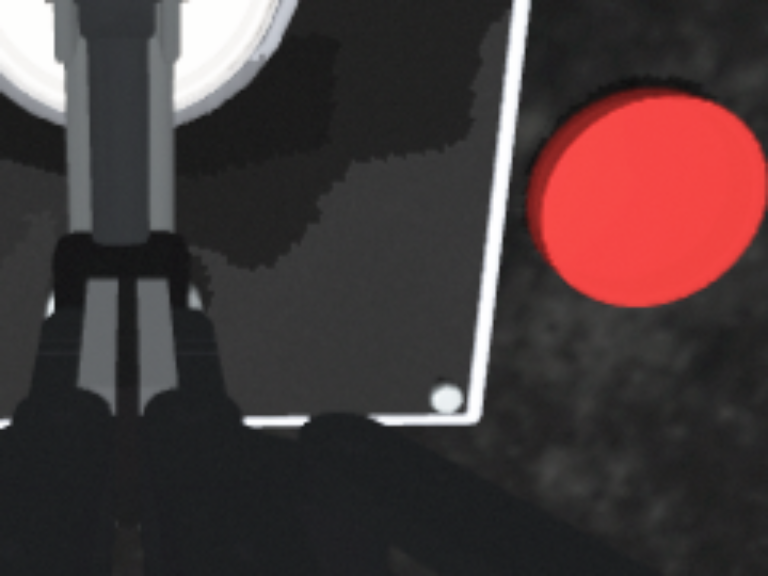

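View pics/scene12.png

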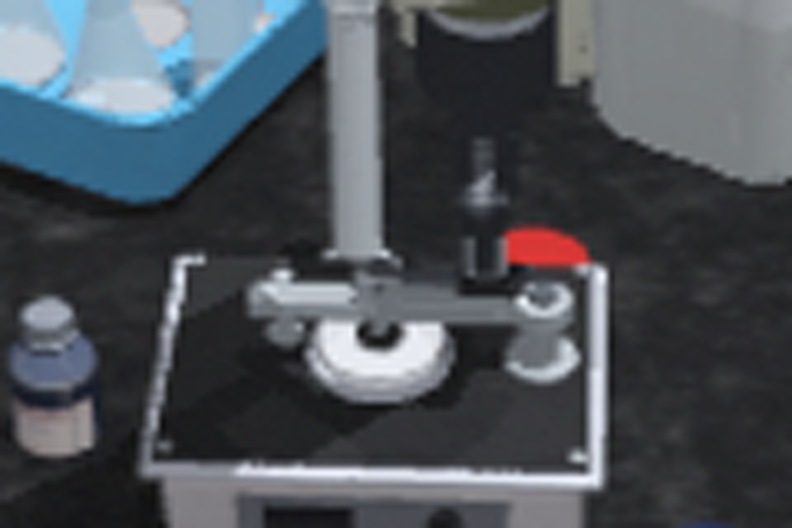

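```bash
python3 -m handwheel '[{"offset":[0,0,0.002],"angular":[0,0,0]},{"offset":[0,0,0.006],"angular":[0,0,0]},{"offset":[0,0,0.025],"angular":[0,0,0]},{"offset":[0,0,0.035],"angular":[0,0,0]},{"offset":[0,0,0.035],"angular":[0,0,0]},{"offset":[-0.02,0.01,0.02],"angular":[0,0,0]},{"offset":[-0.03,0.01,0],"angular":[0,0,0]},{"offset":[-0.03,0.01,0],"angular":[0,0,0]}]' 
python3 -m handwheel '[{"offset":[-0.03,0.01,0],"angular":[0,0,0]},{"offset":[-0.03,0.01,0],"angular":[0,0,0]},{"offset":[-0.02,0.01,0],"angular":[0,0,0]},{"offset":[0,0,0],"angular":[0,0,0]},{"offset":[0,0,0],"angular":[0,0,0]}]'
python3 - <<'E'
from h import *
f=grab_frame("wrist");cv2.imwrite("pics/wrist13.png",cv2.resize(f["image"],None,fx=1.5,fy=1.5))
f=grab_frame("scene");cv2.imwrite("pics/scene13.png",cv2.resize(f["image"][160:240,190:310],None,fx=6.6,fy=6.6,interpolation=2))
f=grab_frame("side");cv2.imwrite("pics/side13.png",cv2.resize(f["image"][145:255,195:315],None,fx=5.4,fy=5.4,interpolation=2))
E
```

```text
time: 12.63
eef_pos: [490.4, -102.4, 257.4]
tool_rot: [3.14, 0.002, 1.87]
contact_force: [-0.4, 0.1, -0.0]
grip_width: -0.1
time: 13.05
eef_pos: [410.7, -72.4, 257.1]
tool_rot: [3.141, 0.001, 1.87]
contact_force: [-0.3, -0.2, 0.4]
grip_width: -0.2
```

View pics/wrist13.png

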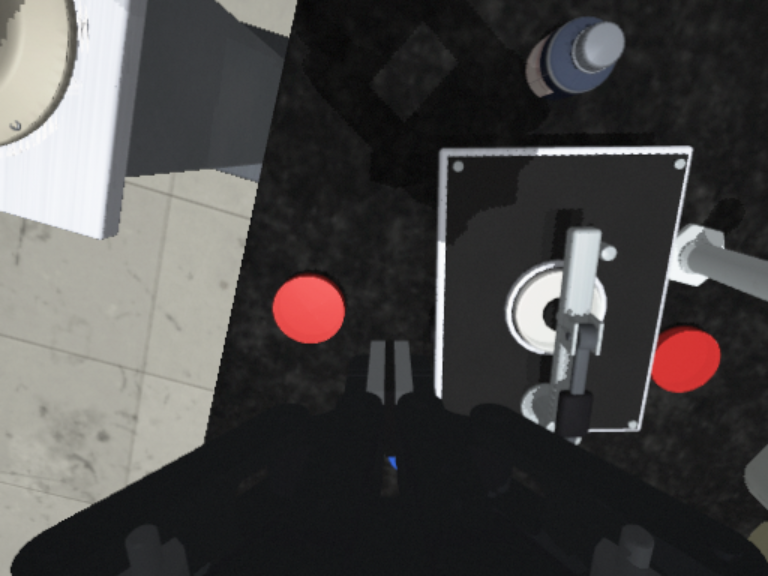

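View pics/scene13.png

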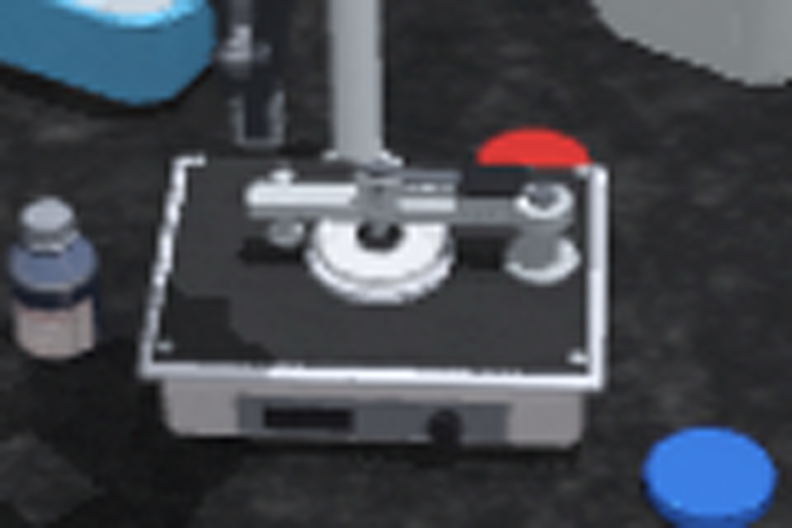

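View pics/side13.png

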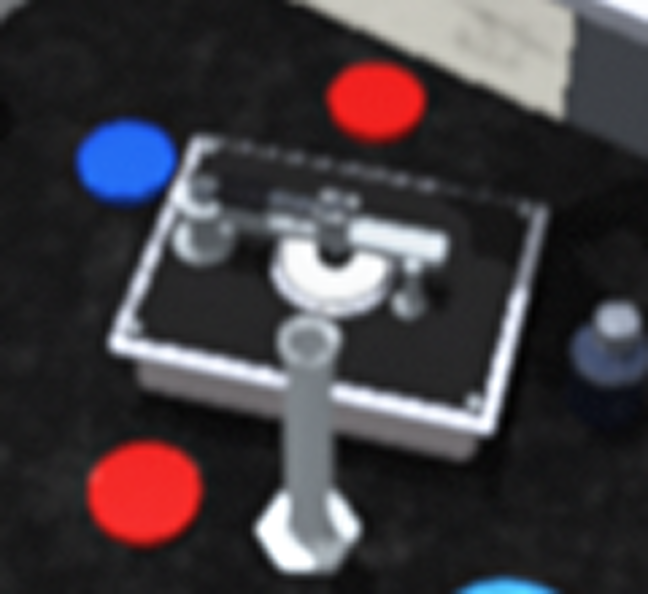

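```bash
python3 -c "
from rig import *
print(get_state()['contact_force']);print(close_job())"
```

```text
[-0.16079346 -0.40327459 -0.76918021]
the job is handed in; nothing more can be done
None
```

The dish is clamped and the job is handed in, after about 13 s on the robot's clock. No verdict was reported.

- **Strap:** I pushed it round with the back of the closed fingers, at about 1 to 2 N. At the stop pin the force rose to about 17 N, with the tool within 2 mm of where I had worked out the home position. I backed off before touching the lever.
- **Lever:** I pushed it down with the closed fingertips, at about 2 to 3 N. The hard stop came at a pad height of 134.7 mm (135 mm expected), where I pressed to about 10 N and then lifted clear.
- **Last pictures (scene, side and wrist):**
  - The strap lies against the pin and the lever lies level.
  - The dish is in its ring. The small bottle, the cylinder and the red and blue look-alikes look unmoved.
  - The wash bottle, dropper, flask and spare dish were not in the last close-ups; the arm passed no nearer to them than its first swing at 231 mm.
  - The robot touches nothing; the contact force reads below 1 N.
- **One disagreement:** fitting the shaker's pose put the platform's rim corners about 8 mm below the stated mat height. I fitted their height freely, and both contacts came where that fit predicted.

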